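# Re-index the photo slide rail

### The job

Bring the specimen carriage of the photo slide rail to the upright pointer pin: hold its spring-loaded release bar up, slide the carriage along until its centre stands beside the pin, and let go so that the bar catches, fully down, in the notch nearest to the pin. If it lands between two notches, ease the carriage along gently until it drops in; never force the carriage against a caught bar, and leave the small things round the rail where they are.

Things in the scene. Friction and masses are not known exactly. Their poses are not given: they have to be found in the camera images.
- rail: The slide rail, fixed to the table: aluminium base 104 x 340 x 14 mm with two steel guide rods and dark end blocks. Origin: centre of its underside, on the table. y axis along the rail, x across it (front = -x), z up. A tall white box stands on the table behind it on the left: keep the arm clear of that.
- strip_mid (a point): Point on the rail's front side (38 mm in front of its centre line, at its middle), at the height of the notched strip's top (28 mm). The dark steel strip runs along the rail: lands 11 mm long and square notches 9 mm long, 8 mm deep, one every 20 mm. It is bolted through long holes: where the notches lie along the rail differs each time and is NOT given by this point. Axes as the rail's.
- carriage: The carriage, 70 mm long (along the rail): aluminium block, white stage plate (top 37 mm above the table), brown potsherd fixed on it (top 50 mm). It slides only along the rail, 115 mm either way of the rail's middle, with about 1.5 N friction; starts in the rail's -y half. Origin: middle of its length, on the rail's centre line, at table height; axes as the rail's.
- bar_grip (a point): Middle of the release bar's black cross bar: 50 mm long (across the rail, its x), 12 mm thick (along the rail), 12 mm high, on a steel stem 8 mm thick, 38 mm in front of the carriage's centre line, at the carriage's middle. Fully down, this point is 80 mm above the table; below the cross bar the stem is bare for 29 mm, down to the guide block (top 45 mm). Axes as the rail's.
- release_bar (a joint): Lift of the release bar, m: 0 = fully down, its 6 mm wide square foot in a notch (1.5 mm play each way, carriage locked); 0.0075 = foot resting on a land (carriage still slides, by a gentle push, till the foot drops in); above = clear of the strip; 0.014 = upper stop. A spring presses it down with 4 to 6 N; let go, it falls in about 0.1 s. It starts in a notch or on a land.
- pointer_pin (a point): Tip of the pointer: an upright steel pin 5 mm thick on a small black rider at the back edge of the rail, 62 mm behind its centre line; tip 58 mm above the table. It stays put, in the rail's +y half, at least 70 mm from the carriage's start. The carriage's middle belongs beside it (same place along the rail), as near as the notches allow. Axes as the rail's.
- scale_bar: A flat white scale bar, 20 x 112 x 4 mm, lying in front of the rail; leave it. Origin: centre of its underside.
- sherd: A loose brown potsherd, 34 x 39 x 12 mm, in front of the rail; leave it. Origin: centre of its underside.
- vial: A capped glass vial, 23 mm across, 51 mm tall, standing behind the rail; leave it. Origin: centre of its underside.
- tweezers: Steel tweezers, 14 x 122 x 9 mm, lying behind the rail; leave them. Origin: centre of their underside.

How it is judged:
By the outcome, as a careful person would: the job done as asked, in the order asked, and still so for the second after the job is handed in, with the robot touching nothing.
It also fails if it takes over 48 s, if anything falls off the work surface, if the arm or the gripper's body presses on something with over 40 N, if the wrist force passes 120 N, or if a joint passes its speed limit or range.

### The arm

A 6-joint arm with a two-finger parallel gripper is mounted at the origin on a cart in front of the work surface, level with it; the furniture and walls round the work are solid. World frame = base frame: x ahead of the robot, y to its left, z up, the work surface at z = 0. Lengths are in m, angles in rad, forces in N, time in s.
With the tool pointing down it reaches from about 0.3 to 0.95 m from the base axis. Payload 3.1 kg.
Tool frame: the origin (TCP) lies between the finger pads; the fingertips stand 17 mm ahead of it and the grasp point (between the pads) lies 2 mm behind it; z points along the fingers, y is the direction in which the jaws open and shut (so a half turn about z gives the same grasp; the last joint's range is limited). The gripper opens to 85 mm and grips with 20 to 120 N. Pads are 22 mm wide; open, the fingers measure 114 mm over their backs; the gripper's body (76 mm by 85 mm) begins 54 mm behind the grasp point. The pads swing forward as they close: fully open they stand 13 mm farther back than shut.
Start: joints at [-1.385, 0.308, 1.634, -0, 1.2, -0.07], TCP at [0.158, -0.605, 0.248] pointing down, gripper open.
Joint ranges: [-3.06, 3.06], [-0.79, 1.96], [0.05, 2.63], [-1.19, 4.34], [0.05, 2.64], [-2.94, 2.94]. Speed limits (rad/s): [2.79, 2.79, 3.14, 3.14, 3.14, 3.14].

### API

Orientations are given as [roll, pitch, yaw] about the fixed x, y, z axes, in that order (R = Rz(yaw) Ry(pitch) Rx(roll)).
In Python, from cell import arm, fingers, optics, hand_in gives the robot as it stands. Calls block until the motion is done:
- arm.reach(position, orientation): joint-space move of the TCP to a pose.
- arm.move_straight(position, rot=None, velocity=0.15, f_stop=None): straight line of the TCP; rot=None keeps the orientation; velocity is the mean speed in m/s. With f_stop (N) it stops when the force on the tool has changed by that much, and returns True; else False.
- arm.goto_joints(angles): joint-space move.
- fingers.let_go() and fingers.grasp(strength=None): open the fingers fully, or close them until they stop; strength is the grip in N (None keeps the last).
- arm.sleep(seconds).
- arm.inverse_kinematics(position, orientation): joint angles nearest the present ones, or None.
- arm.get_obs(): the state.
- optics.get_image(name): name is "scene" or "top" or "wrist"; returns a dict with "frame" (400x640x3 uint8, red, green, blue), "intrinsics" (3x3 intrinsics, pixels), "D" ([k1, k2, p1, p2, k3] as OpenCV has them; the pictures are not rectified), "T" (4x4, takes a point from camera to world coordinates). Camera axes: x right, y down, z forward; pixel columns grow to the right and rows downward; lengths in m; the calibration is good to about 2 mm. A picture is of the moment at which its call begins. There is no depth.
A pose or a line that the arm cannot do raises arm.IKError and nothing moves.
- hand_in(): hands the job in, once; it reports no verdict.
The state is a dict: "clock": time; "joints": joint angles; "joint_vel": joint speeds; "joint_efforts": joint torques, N m; "ee_pos": TCP position; "orientation": TCP orientation; "force": force on the tool from outside, world axes, zero at the start; "moment": the same for the moment, N m; "opening": finger opening in m.
Only numpy, scipy, OpenCV 4.12 (cv2) and the standard library are available. Lean on these libraries where they do the work, as an engineer would, in place of code of your own. Each camera call takes 0.05 s, during which the arm holds its last target.

## Working session

There is one attempt and no reset: what is moved stays moved. The work goes in short steps, each a Python script; the robot and the scene stay as the last script left them, time stands still between calls to the robot, and variables do not carry over. Pictures are saved under pics/ and viewed, and the job is handed in when it is done.

```bash
ls; mkdir -p pics
python3 - <<'E'
from cell import arm, fingers, optics
import cv2,pickle
d={}
for n in ["scene","top","wrist"]:
    r=optics.get_image(n); d[n]=r
    cv2.imwrite(f"pics/{n}0.png",r["frame"][:,:,::-1]); print(n,r["intrinsics"].tolist(),r["D"],r["T"].round(3).tolist())
pickle.dump(d,open("im0.pkl","wb"))
o=arm.get_obs();print(o)
E
```

```text
pics
scene [[444.56942527176886, 0.0, 321.52183914908665], [0.0, 444.56942527176886, 204.8487066126638], [0.0, 0.0, 1.0]] [0.024049 0.       0.       0.       0.      ] [[-0.775, -0.422, 0.471, 0.123], [-0.632, 0.522, -0.573, 0.452], [-0.004, -0.741, -0.671, 0.678], [0.0, 0.0, 0.0, 1.0]]
top [[412.3099234584425, 0.0, 320.77607558930885], [0.0, 412.3099234584425, 205.0715280935342], [0.0, 0.0, 1.0]] [-0.06665753  0.          0.          0.          0.        ] [[-0.009, -0.99, 0.138, 0.429], [-1.0, 0.01, 0.005, -0.046], [-0.006, -0.137, -0.99, 0.93], [0.0, 0.0, 0.0, 1.0]]
wrist [[321.91579886410204, 0.0, 317.43673973855175], [0.0, 321.91579886410204, 205.38659955431226], [0.0, 0.0, 1.0]] [-0.04229862  0.          0.          0.          0.        ] [[0.253, -0.922, -0.292, 0.233], [-0.967, -0.242, -0.074, -0.585], [-0.003, 0.301, -0.954, 0.373], [0.0, 0.0, 0.0, 1.0]]
{'clock': 0.15, 'joints': array([-1.38469542e+00,  3.08813043e-01,  1.63488879e+00,  2.86132265e-05,
        1.19968075e+00, -6.97275870e-02]), 'joint_vel': array([-0.00020325, -0.00319711, -0.00373397,  0.00104687, -0.00154383,
        0.00040868]), 'joint_efforts': array([ 1.49475773e-04, -4.15801692e+01, -2.77146935e+01, -1.00278251e-04,
        6.09669121e-03,  3.94271837e-06]), 'ee_pos': array([ 0.15800658, -0.60407057,  0.2473084 ]), 'orientation': array([-3.13980893e+00, -1.51288389e-04,  2.55817962e-01]), 'force': array([ 0.24629454, -0.6607482 ,  1.17133122]), 'moment': array([-0.00160459,  0.01353105,  0.01072414]), 'opening': 0.0858930819105782}
```

View pics/scene0.png

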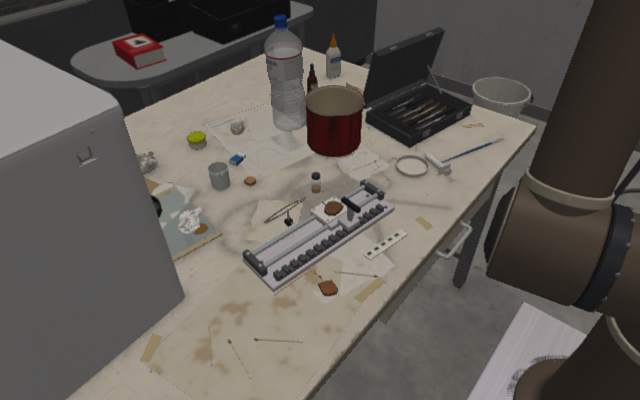

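View pics/top0.png

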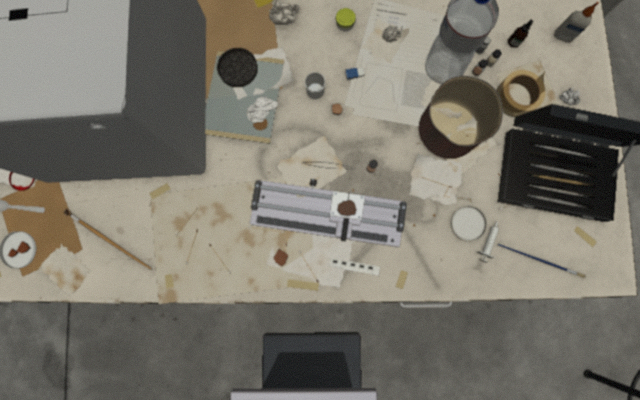

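The top view shows the rail around (329,212), the carriage with its black cross bar near (346,208–230), and the pointer rider at (313,182). The tall box is at upper left. I'll enlarge both.

Run:
```python
import cv2
a=cv2.imread("pics/top0.png")[170:270,240:420]; cv2.imwrite("pics/top0c.png",cv2.resize(a,None,fx=4.4,fy=4.4,interpolation=cv2.INTER_CUBIC))
a=cv2.imread("pics/scene0.png")[165:305,235:415]; cv2.imwrite("pics/scene0c.png",cv2.resize(a,None,fx=4.2,fy=4.2,interpolation=cv2.INTER_CUBIC))
```

```text
(no output)
```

View pics/top0c.png

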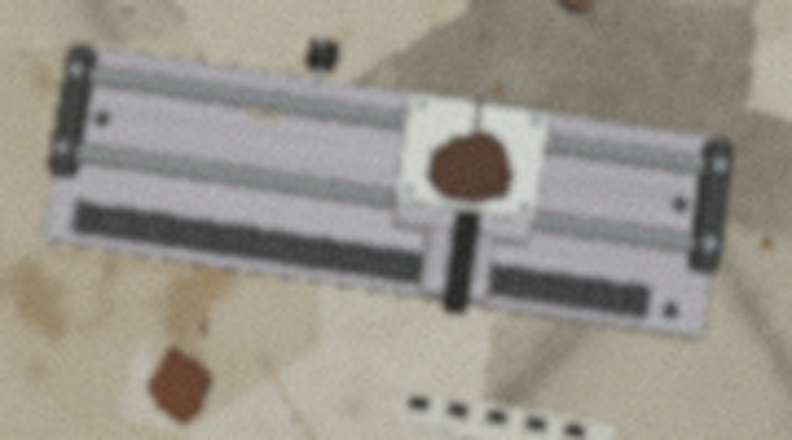

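View pics/scene0c.png

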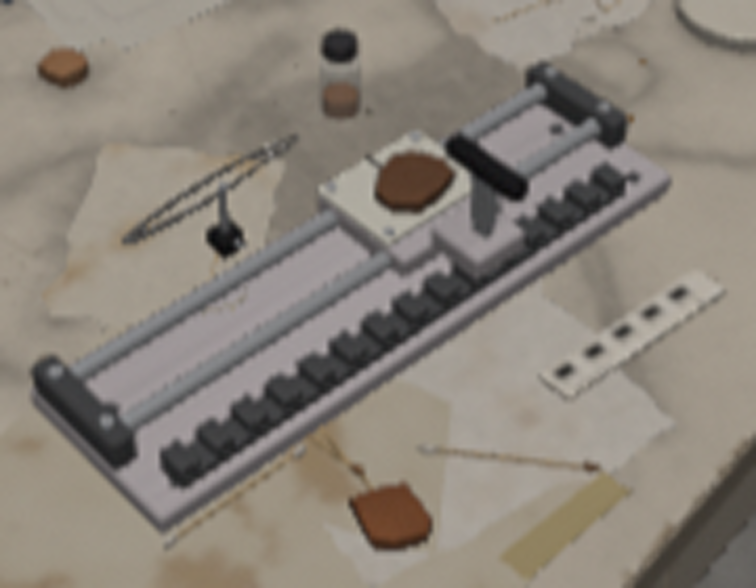

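View pics/wrist0.png

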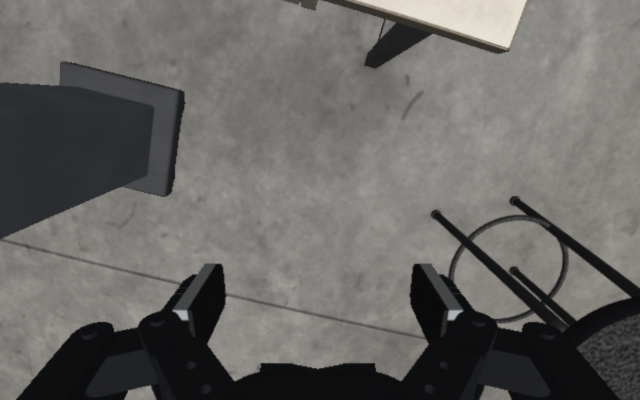

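```bash
cat > h.py <<'E'
import numpy as np, cv2
def ray(im,uv):
    p=cv2.undistortPoints(np.array(uv,float).reshape(-1,1,2),im["intrinsics"],np.array(im["D"],float)).reshape(-1,2)
    d=np.c_[p,np.ones(len(p))]@im["T"][:3,:3].T
    return im["T"][:3,3],d
def onz(im,uv,z):
    c,d=ray(im,uv); z=np.broadcast_to(z,len(d)); return c+d*((z-c[2])/d[:,2])[:,None]
def proj(im,P):
    T=np.linalg.inv(im["T"]); rv=cv2.Rodrigues(T[:3,:3])[0]
    return cv2.projectPoints(np.array(P,float).reshape(-1,3),rv,T[:3,3],im["intrinsics"],np.array(im["D"],float))[0].reshape(-1,2)
def tri(a,ua,b,ub):
    c1,d1=ray(a,[ua]);c2,d2=ray(b,[ub]);d1=d1[0];d2=d2[0]
    s=np.linalg.lstsq(np.c_[d1,-d2],c2-c1,rcond=None)[0]
    p,q=c1+s[0]*d1,c2+s[1]*d2
    return (p+q)/2,np.linalg.norm(p-q)
E
python3 - <<'E'
from h import *; import pickle
d=pickle.load(open("im0.pkl","rb")); t=d["top"]
f=lambda *p:[(240+u/4.4,170+v/4.4) for u,v in p]
print(onz(t,f((48,240),(703,335),(735,140),(80,45)),.014).round(4))
print("bar",onz(t,f((467,212),(456,308)),.086).round(4))
print("rider",onz(t,f((322,55)),.02).round(4))
print("stage",onz(t,f((412,98),(550,118),(538,228),(398,207)),.037).round(4))
# pin scene
s=d["scene"]; g=lambda *p:[(235+u/4.2,165+v/4.2) for u,v in p]
print("tip scene",onz(s,g((222,188)),.058).round(4),"bar s",onz(s,g((455,142),(518,188)),.086).round(4))
print("box", onz(t,[(205,172)],.0).round(4))
E
```

```text
[[ 0.5135  0.1146  0.014 ]
 [ 0.4623 -0.2162  0.014 ]
 [ 0.5613 -0.236   0.014 ]
 [ 0.6142  0.0995  0.014 ]]
bar [[ 0.5181 -0.0942  0.086 ]
 [ 0.4734 -0.0883  0.086 ]]
rider [[ 0.6064 -0.0254  0.02  ]]
stage [[ 0.5808 -0.0705  0.037 ]
 [ 0.57   -0.1392  0.037 ]
 [ 0.515  -0.1319  0.037 ]
 [ 0.5262 -0.0629  0.037 ]]
tip scene [[ 0.6026 -0.0221  0.058 ]] bar s [[ 0.516  -0.0951  0.086 ]
 [ 0.4735 -0.0877  0.086 ]]
box [[0.638 0.226 0.   ]]
```

Run:
```python
from cell import arm, optics
from h import *; import pickle
arm.reach([0.50,-0.03,0.22],[np.pi,0,1.417])
r=optics.get_image("wrist"); pickle.dump(r,open("w1.pkl","wb"))
cv2.imwrite("pics/w1.png",r["frame"][:,:,::-1]); o=arm.get_obs(); print(o["clock"],o["ee_pos"],o["orientation"],o["joints"],r["T"].round(3))
```

```text
2.5833 [ 0.5001797  -0.03079469  0.2200788 ] [3.14132644e+00 2.00223151e-04 1.41573476e+00] [-1.48281886e-01  9.93994748e-02  1.94685369e+00 -2.27257521e-04
  1.09507465e+00  6.88370593e-03] [[ 0.988 -0.147 -0.046  0.513]
 [-0.154 -0.942 -0.298  0.046]
 [ 0.     0.301 -0.954  0.346]
 [ 0.     0.     0.     1.   ]]
```

View pics/w1.png

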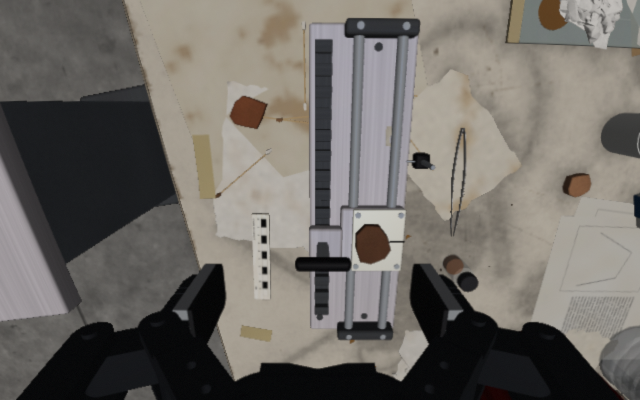

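The wrist view shows the whole rail upright, from (312..418, 20) down to (310..390, 340). The pin and rider are at (420,160), the cross bar at (323,264), and the strip runs along u≈323. I'll enlarge it.

Run:
```python
import cv2
i=cv2.imread("pics/w1.png")
a=i[15:155,300:440]; a=cv2.resize(a,None,fx=4.2,fy=4.2,interpolation=cv2.INTER_CUBIC); cv2.imwrite("pics/w1a.png",cv2.convertScaleAbs(a,alpha=1.6,beta=15))
a=i[140:345,290:440]; a=cv2.resize(a,None,fx=2.9,fy=2.9,interpolation=cv2.INTER_CUBIC); cv2.imwrite("pics/w1b.png",cv2.convertScaleAbs(a,alpha=1.6,beta=15))
```

```text
(no output)
```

View pics/w1a.png

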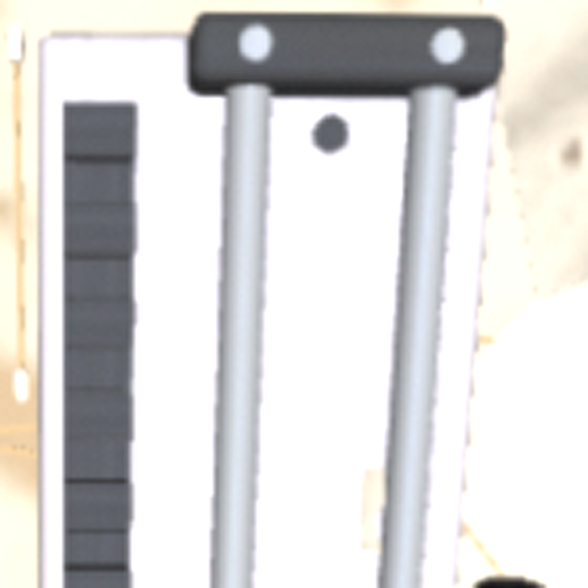

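View pics/w1b.png

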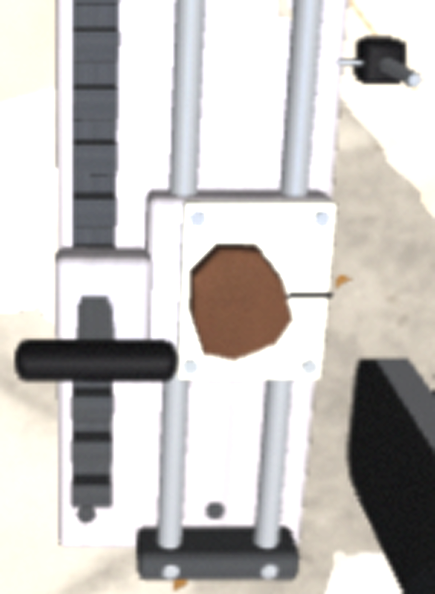

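Run:
```python
from h import *; import pickle
w=pickle.load(open("w1.pkl","rb")); d=pickle.load(open("im0.pkl","rb"))
b=lambda u,v:(290+u/2.9-.33,140+v/2.9-.33); a=lambda u,v:(300+u/4.2-.38,15+v/4.2-.38)
P=onz(w,[a(40,37),b(60,545)],.014); e=P[0]-P[1]; print("len",np.linalg.norm(e)); yax=e/np.linalg.norm(e); xax=np.array([yax[1],-yax[0],0])
O=(P[0]+P[1])/2+.052*xax; O[2]=0; print("O",O,"yaw",np.arctan2(-yax[0],yax[1]))
pickle.dump((O,xax,yax),open("rail.pkl","wb"))
R=lambda p:[round(1000*float((p-O)@xax),1),round(1000*float((p-O)@yax),1)]
def s(n,uv,z): print(n,R(onz(w,[uv],z)[0]))
s("tip",b(413,79),.058)
s("mark in",b(290,295),.037);s("mark out",b(330,296),.037)
for q in [(150,193),(335,202),(182,378),(322,381)]: s("stage",b(*q),.037)
for z in (.080,.0875):
  s("bar L",b(16,358),z);s("bar R",b(176,360),z)
  s("bar top",b(95,340),z+.006); s("bar bot",b(95,382),z+.006); s("bar bot",b(95,382),z-.006)
for q in [(58,253),(148,258)]: s("guide",b(*q),.045)
print("tri tip scene",tri(w,b(413,79),d["scene"],(287.6,209.5)))
# profile along strip
g=cv2.cvtColor(w["frame"],cv2.COLOR_RGB2GRAY).astype(np.float32)
ys=np.arange(-170,172,1.)
S=[]
for xx in (-42,-40,-38,-36,-34):
    uv=proj(w,[O+xax*xx/1000+yax*y/1000+[0,0,.028] for y in ys]).astype(np.float32)
    S.append(cv2.remap(g,uv[:,:1],uv[:,1:],cv2.INTER_LINEAR).ravel())
S=np.mean(S,0)
for i in range(0,len(ys),10): print(int(ys[i]),S[i:i+10].round().astype(int))
# rectified strip pictures: wrist and scene
for n,im in (("w",w),("s",d["scene"]),("t",d["top"])):
    yy,xx=np.meshgrid(np.arange(-170,171,.45),np.arange(-60,-20,.45))
    pts=np.array([O]*yy.size)+xx.reshape(-1,1)/1000*xax+yy.reshape(-1,1)/1000*yax+[0,0,.028]
    uv=proj(im,pts).astype(np.float32).reshape(*yy.shape,2)
    o=cv2.remap(im["frame"],uv[...,0],uv[...,1],cv2.INTER_CUBIC)[:,:,::-1]
    cv2.imwrite(f"pics/r_{n}.png",cv2.convertScaleAbs(o,alpha=2.2))
a=np.vstack([cv2.imread(f"pics/r_{n}.png") for n in "wst"]); cv2.imwrite("pics/r1.png",cv2.resize(a,(756,89*6)))
```

```text
len 0.33575993329879145
O [ 0.54110061 -0.055713    0.        ] yaw -0.15824564724723664
tip [60.3, 41.6]
mark in [31.9, -41.3]
mark out [46.5, -41.7]
stage [-19.6, -2.8]
stage [45.2, -5.9]
stage [-5.8, -74.9]
stage [46.5, -76.2]
bar L [-64.1, -44.2]
bar R [-13.3, -44.7]
bar top [-39.2, -34.8]
bar bot [-39.1, -49.3]
bar bot [-38.9, -56.0]
bar L [-63.5, -40.2]
bar R [-14.2, -40.8]
bar top [-39.4, -31.0]
bar bot [-39.2, -45.1]
bar bot [-39.0, -51.8]
guide [-51.5, -22.1]
guide [-20.3, -23.9]
tri tip scene (array([ 0.60828673, -0.0259185 ,  0.05274085]), np.float64(0.001728295778104841))
-170 [131 135 138 141 143 144 145 146 148 150]
-160 [152 152 149 148 156 157 158 158 158 158]
-150 [158 158 157 154 146 127 111 101  98  98]
-140 [97 90 70 57 51 50 50 51 51 52]
-130 [51 47 38 25 20 19 22 33 44 51]
-120 [52 52 51 51 51 50 50 51 53 53]
-110 [52 48 38 27 21 20 24 39 48 52]
-100 [52 49 49 50 51 51 51 52 53 53]
-90 [52 49 38 26 20 21 34 43 41 24]
-80 [13 12 14 18 21 24 27 25 21 16]
-70 [12  8  7  5  4  7 16 37 46 49]
-60 [49 49 49 49 49 49 49 49 49 49]
-50 [ 50  51  54  64  91 141 154 157 157 158]
-40 [158 158 158 158 158 157 153 143 127 108]
-30 [78 63 57 47 37 38 49 53 53 53]
-20 [52 49 49 51 52 51 51 53 54 54]
-10 [53 51 36 25 28 41 51 53 53 53]
0 [52 46 52 52 52 51 51 52 54 54]
10 [53 50 40 27 34 50 53 53 53 53]
20 [53 49 52 53 52 51 51 52 54 54]
30 [53 51 36 30 43 52 54 54 54 54]
40 [53 50 49 52 52 51 51 52 54 54]
50 [53 51 36 35 47 53 54 54 54 54]
60 [52 42 50 52 52 51 51 52 53 54]
70 [53 50 40 41 53 54 54 54 54 54]
80 [54 54 53 52 52 51 51 52 54 54]
90 [53 52 51 48 53 54 54 54 54 54]
100 [54 51 49 52 52 51 52 53 54 54]
110 [53 52 50 52 54 54 54 54 54 54]
120 [50 43 47 51 52 51 51 52 54 55]
130 [53 52 50 53 54 54 54 54 53 52]
140 [43 35 46 52 52 52 51 52 54 54]
150 [ 53  56  92 153 162 163 163 163 163 163]
160 [162 162 162 161 150 130 137 154 156 157]
170 [157 157]
```

View pics/r1.png

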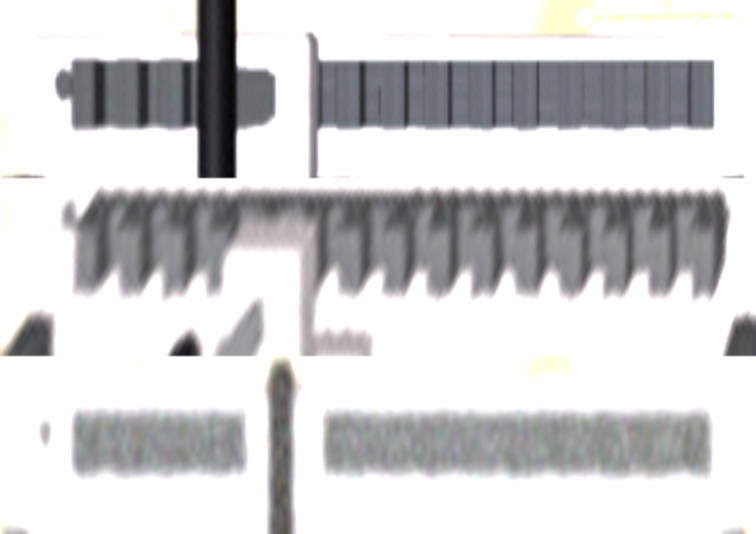

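Result in the rail frame:
- The notch centres lie at y ≈ 36.6 + 20k mm.
- The pin is at y ≈ 41.6 mm, so the target notch is 36.6 mm (5 mm off, against 15 mm for the next one).
- The carriage is at y ≈ -41.3 mm.

I'll grip the cross bar by its ends, across the rail. That way closing the jaws can't push the carriage along while it's locked.

Run:
```python
from cell import arm, optics,fingers
from h import *; import pickle
O,x,y=pickle.load(open("rail.pkl","rb"))
yaw=np.pi/2+np.arctan2(-y[0],y[1]); print(yaw)
p=O-.038*x-.0415*y
arm.move_straight([p[0],p[1],.125],[np.pi,0,yaw],velocity=.15)
print(arm.move_straight([p[0],p[1],.075],velocity=.06,f_stop=8))
r=optics.get_image("wrist"); pickle.dump(r,open("w2.pkl","wb"))
cv2.imwrite("pics/w2.png",r["frame"][:,:,::-1]); o=arm.get_obs(); print(o["clock"],o["ee_pos"],o["force"])
s=optics.get_image("scene"); cv2.imwrite("pics/s2.png",cv2.resize(s["frame"][130:300,230:430,::-1],None,fx=3.5,fy=3.5,interpolation=cv2.INTER_CUBIC))
```

```text
1.41255067954766
False
4.5167 [ 0.49749243 -0.09086192  0.07539383] [0.36069932 0.30274998 0.47634999]
```

View pics/w2.png

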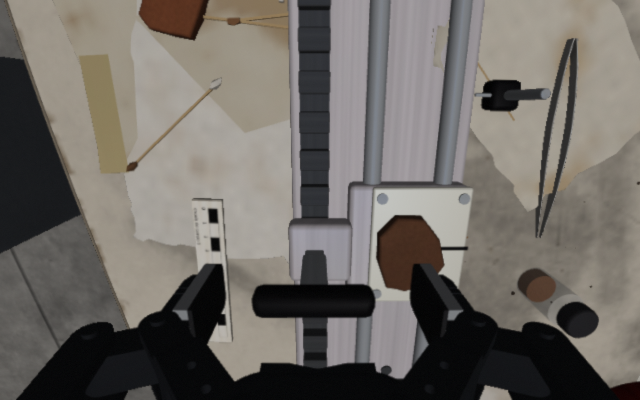

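View pics/s2.png

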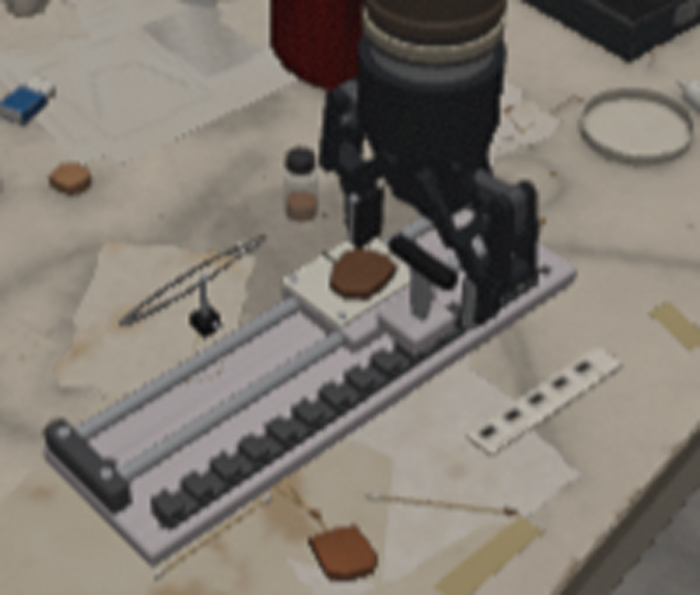

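The bar (252–375, v≈300) sits between the open pads (222 and 413), about 1.5 mm towards the front. I'll shift by that, grip, then lift in steps while watching the force.

Run:
```python
from cell import arm, optics,fingers
from h import *; import pickle
O,x,y=pickle.load(open("rail.pkl","rb"))
o=arm.get_obs(); p=o["ee_pos"]-.0015*x; p[2]=.075
arm.move_straight(p,velocity=.05)
fingers.grasp(45)
def sh(n):
    o=arm.get_obs(); f=o["force"]; q=o["ee_pos"]-O; print(n,round(o["clock"],2),"rail xyz",(1000*np.array([q@x,q@y,q[2]])).round(1),"F",np.round([f@x,f@y,f[2]],1),"open",round(o["opening"]*1000,1))
sh("grasp")
arm.move_straight(p+[0,0,.004],velocity=.02); sh("4")
arm.move_straight(p+[0,0,.0115],velocity=.03); arm.sleep(.2);sh("11.5")
r=optics.get_image("wrist"); pickle.dump(r,open("w3.pkl","wb"))
cv2.imwrite("pics/w3.png",r["frame"][:,:,::-1])
```

```text
grasp 5.24 rail xyz [-39.2 -41.6  75.1] F [-1.7 -0.7  2.2] open 49.0
4 5.59 rail xyz [-39.3 -41.6  78.5] F [ 0.3 -1.  -6.3] open 49.1
11.5 6.19 rail xyz [-40.  -41.5  83.1] F [ 10.6  -1.4 -28.7] open 48.9
```

View pics/w3.png

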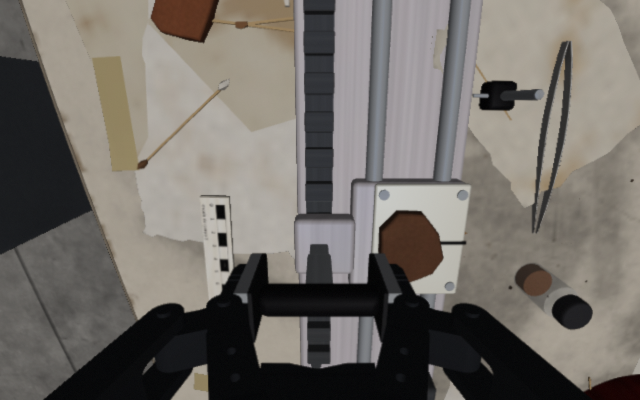

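The lift met the upper stop after about 7–8 mm (force -28.7 N), so the bar had started on a land. I'll ease down off the stop and slide.

Run:
```python
from cell import arm, optics,fingers
from h import *; import pickle
O,x,y=pickle.load(open("rail.pkl","rb"))
def sh(n):
    o=arm.get_obs(); f=o["force"]; q=o["ee_pos"]-O; print(n,round(o["clock"],2),"rail xyz",(1000*np.array([q@x,q@y,q[2]])).round(1),"F",np.round([f@x,f@y,f[2]],1),"open",round(o["opening"]*1000,1))
w=lambda xx,yy,z:O+xx*x+yy*y+[0,0,z]
arm.move_straight(w(-.0393,-.0416,.0795),velocity=.03);sh("eased")
if arm.get_obs()["force"][2]<-2:
    print(arm.move_straight(w(-.0393,.0363,.0795),velocity=.06,f_stop=12));arm.sleep(.2);sh("slid")
r=optics.get_image("wrist"); pickle.dump(r,open("w4.pkl","wb"))
s=optics.get_image("scene"); pickle.dump(s,open("s4.pkl","wb"))
cv2.imwrite("pics/w4.png",r["frame"][:,:,::-1])
cv2.imwrite("pics/s4.png",cv2.resize(s["frame"][130:300,230:430,::-1],None,fx=3.5,fy=3.5,interpolation=cv2.INTER_CUBIC))
```

```text
eased 6.62 rail xyz [-39.8 -41.5  79.6] F [ 2.  -0.6 -5.8] open 48.8
False
slid 8.28 rail xyz [-39.7  36.4  79.4] F [-1.4  1.4 -5.9] open 49.2
```

View pics/w4.png

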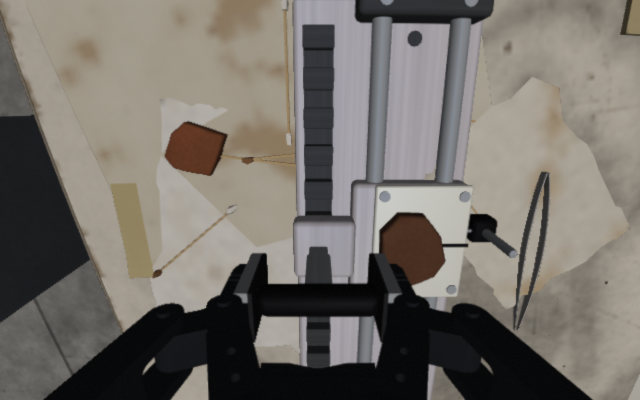

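View pics/s4.png

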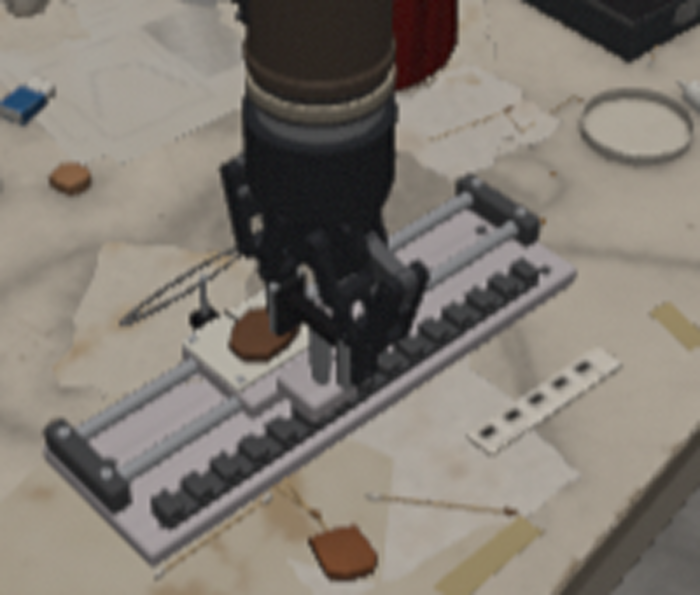

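```bash
cat > m.py <<'E'
from h import *; import pickle,sys
O,x,y=pickle.load(open("rail.pkl","rb"))
def prof(w):
    g=cv2.cvtColor(w["frame"],cv2.COLOR_RGB2GRAY).astype(np.float32); ys=np.arange(-170,172,.5); S=[]
    for xx in (-42,-40,-38,-36,-34):
        uv=proj(w,[O+x*xx/1000+y*q/1000+[0,0,.028] for q in ys]).astype(np.float32)
        S.append(cv2.remap(g,uv[:,:1],uv[:,1:],cv2.INTER_LINEAR).ravel())
    return ys,np.mean(S,0)
def R(w,uv,z):
    p=onz(w,[uv],z)[0]-O; return np.round([1000*p@x,1000*p@y],1)
E
python3 - <<'E'
from m import *
for n,mk,tip in (("w1",(397.5,241.6),(432.2,167)),("w3",(455,242),(539,95)),("w4",(455,244.5),(513.5,253.5))):
    w=pickle.load(open(n+".pkl","rb")); print(n,"mark",R(w,mk,.037),"tip",R(w,tip,.058))
    ys,S=prof(w); d=np.diff(S)
    print("falls",[float(ys[i]) for i in range(1,len(d)-1) if d[i]<-3.5 and d[i]<=d[i-1] and d[i]<d[i+1]]," rises",[float(ys[i]) for i in range(1,len(d)-1) if d[i]>3.5 and d[i]>=d[i-1] and d[i]>d[i+1]])
w=pickle.load(open("w4.pkl","rb"))["frame"]
a=cv2.resize(w[180:340,280:540,::-1],None,fx=3,fy=3,interpolation=cv2.INTER_CUBIC);cv2.imwrite("pics/w4c.png",cv2.convertScaleAbs(a,alpha=1.6,beta=10))
E
```

```text
w1 mark [ 40.2 -41.5] tip [60.4 41.6]
falls [-147.0, -145.5, -138.5, -128.0, -107.5, -88.0, -82.0, -34.5, -31.0, -27.5, -26.0, -8.5, 12.0, 31.5, 51.5, 60.5, 72.0, 120.0, 139.5, 164.5]  rises [-157.0, -123.5, -122.0, -103.5, -84.5, -63.5, -46.0, -25.0, -5.0, 14.0, 33.5, 53.5, 61.5, 73.0, 141.5, 152.0, 166.0]
w3 mark [ 41.  -40.9] tip [61.1 40.8]
falls [-138.5, -128.0, -108.0, -99.0, -32.5, -30.5, -26.5, -18.5, -8.0, 1.0, 11.5, 20.5, 31.5, 40.5, 51.5, 60.0, 79.5, 86.0]  rises [-142.0, -122.0, -102.0, -74.0, -46.0, -25.5, -19.0, -6.5, 13.0, 21.5, 32.5, 41.5, 52.0, 61.5, 81.0]
w4 mark [39.8 37.1] tip [61.2 41.4]
falls [-48.5, -28.0, -18.5, 45.5, 47.5, 52.0, 61.0, 71.5, 80.5, 91.5, 101.0, 111.5, 120.5, 131.5, 140.0, 163.0]  rises [-90.5, -60.5, -41.5, -22.5, 6.5, 31.5, 54.5, 73.5, 93.0, 101.5, 112.5, 121.5, 132.0, 141.0, 152.0]
```

View pics/w4c.png

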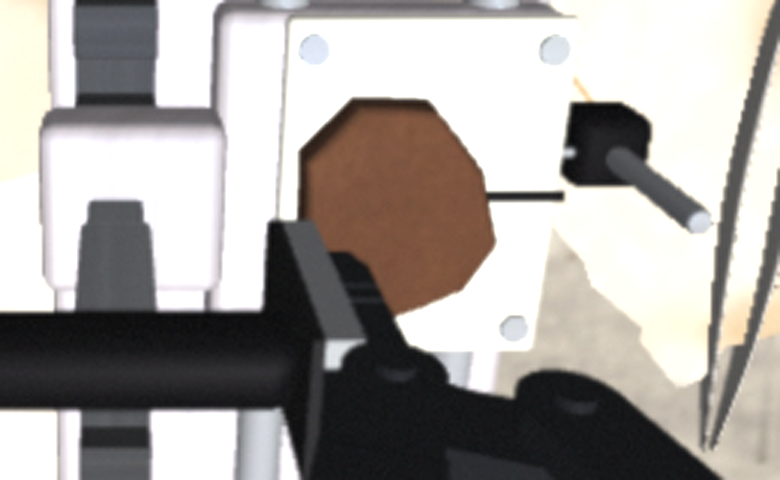

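The notches come out at 31.7–40.7 mm (centre 36.2), the carriage mark at 37.1 and the pin at 41.3. I'll correct by -0.7 mm and let go.

Run:
```python
from cell import arm, optics,fingers
from m import *
def sh(n):
    o=arm.get_obs(); f=o["force"]; q=o["ee_pos"]-O; print(n,round(o["clock"],2),"rail xyz",(1000*np.array([q@x,q@y,q[2]])).round(1),"F",np.round([f@x,f@y,f[2]],1),"open",round(o["opening"]*1000,1))
w=lambda xx,yy,z:O+xx*x+yy*y+[0,0,z]
arm.move_straight(w(-.0395,.0356,.0795),velocity=.02); sh("adj")
fingers.let_go(); arm.sleep(.3); sh("rel")
arm.move_straight(w(-.0395,.0356,.125),velocity=.08)
p=w(-.038,.04,.22); arm.move_straight(p,velocity=.2); arm.sleep(.2)
r=optics.get_image("wrist"); pickle.dump(r,open("w5.pkl","wb"))
s=optics.get_image("scene"); pickle.dump(s,open("s5.pkl","wb")); sh("up")
cv2.imwrite("pics/w5.png",r["frame"][:,:,::-1])
cv2.imwrite("pics/w5c.png",cv2.convertScaleAbs(cv2.resize(r["frame"][140:340,280:480,::-1],None,fx=3,fy=3,interpolation=cv2.INTER_CUBIC),alpha=1.5,beta=10))
cv2.imwrite("pics/s5.png",cv2.resize(s["frame"][130:300,230:430,::-1],None,fx=3.5,fy=3.5,interpolation=cv2.INTER_CUBIC))
```

```text
adj 8.62 rail xyz [-39.7  35.5  79.4] F [-0.9  0.9 -6. ] open 49.0
rel 9.38 rail xyz [-39.5  35.6  79.5] F [ 0.2 -0.1  0.1] open 85.3
up 11.03 rail xyz [-38.9  39.9 218.5] F [ 0.1 -0.4  0.3] open 85.4
```

View pics/w5c.png

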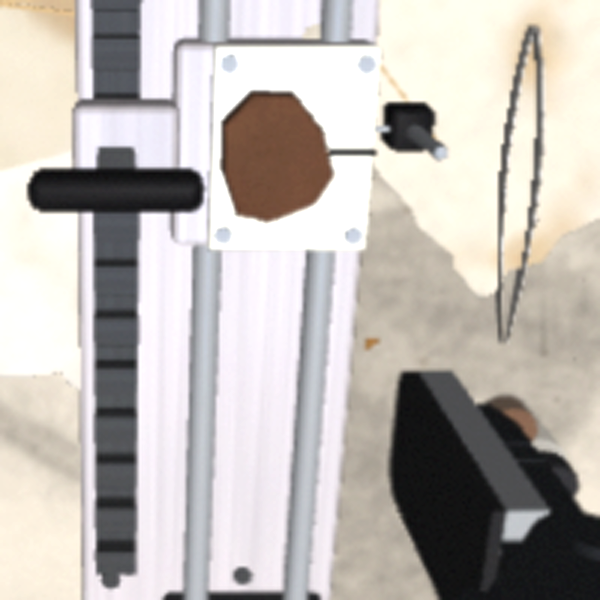

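View pics/s5.png

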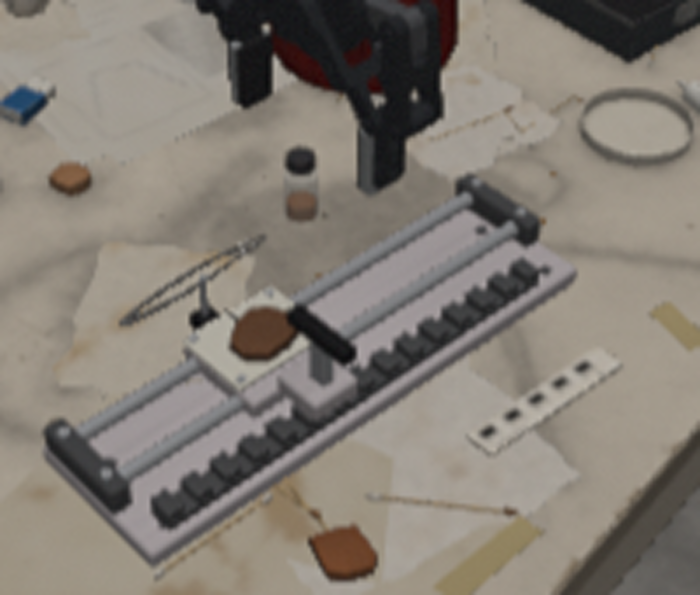

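The carriage mark now stands beside the pin and the stem looks shorter. I'll check the bar height numerically against both hypotheses, down and on a land.

Run:
```python
from m import *
d=pickle.load(open("im0.pkl","rb"));s5=pickle.load(open("s5.pkl","rb"));w5=pickle.load(open("w5.pkl","rb"));w1=pickle.load(open("w1.pkl","rb"))
c=lambda u,v:(280+u/3-.33,140+v/3-.33)
print("mark",R(w5,c(352,153),.037),"tip",R(w5,c(440,152),.058))
ys,S=prof(w5); q=np.diff(S); print("falls",[float(ys[i]) for i in range(1,len(q)-1) if q[i]<-3.5 and q[i]<=q[i-1] and q[i]<q[i+1]])
def blob(im,box,thr):
    u0,u1,v0,v1=box; g=im["frame"][v0:v1,u0:u1].max(2); m=(g<thr).astype(np.uint8)
    n,l,st,ce=cv2.connectedComponentsWithStats(m); k=1+np.argmax(st[1:,4]); return ce[k]+[u0,v0],st[k]
for n,w,sc,yc,bw,bs in (("before",w1,d["scene"],-.041,(290,355,250,280),(335,365,190,216)),("after",w5,s5,.0365,(285,350,190,215),(308,335,213,237))):
    for t in (28,40):
        a,sa=blob(w,bw,t); b,sb=blob(sc,bs,t+10)
        P,e=tri(w,a,sc,b); print(n,t,a.round(1),sa[2:],b.round(1),sb[2:],"z",P[2].round(4),"gap",round(e,4),"rail",np.round([(P-O)@x,(P-O)@y],4))
    for z in (.080,.0875): print("  pred w,s at z",z,proj(w,[O-.038*x+yc*y+[0,0,z]]).round(1),proj(sc,[O-.038*x+yc*y+[0,0,z]]).round(1))
```

```text
mark [38.8 35.7] tip [60.6 41.6]
falls [-144.5, -143.0, -139.0, -137.5, -127.5, -107.5, -88.5, -87.0, -67.5, -48.0, -27.5, -8.0, 11.5, 48.5, 49.5, 51.5, 71.5, 80.5, 91.5, 140.5, 165.0]
before 28 [322.2 263.8] [ 54  15 654] [350.4 204.6] [ 18  14 101] z 0.0843 gap 0.0 rail [-0.0393 -0.0425]
before 40 [322.4 263.9] [ 56  15 728] [350.5 204.8] [ 19  16 114] z 0.0835 gap 0.0 rail [-0.0391 -0.043 ]
  pred w,s at z 0.08 [[323.6 260.1]] [[349.3 206.2]]
  pred w,s at z 0.0875 [[323.7 264. ]] [[349.5 203.5]]
after 28 [318. 203.] [ 57  15 737] [321.3 225.4] [ 19  16 114] z 0.0776 gap 0.0002 rail [-0.0392  0.0352]
after 40 [318.2 203. ] [ 57  15 753] [321.3 225.5] [ 19  16 124] z 0.0768 gap 0.0002 rail [-0.0389  0.035 ]
  pred w,s at z 0.08 [[319.3 202.5]] [[320.3 224.5]]
  pred w,s at z 0.0875 [[319.3 205.2]] [[320.3 221.7]]
```

```bash
python3 -c "
from cell import arm,hand_in
print(arm.get_obs()['clock']); print(hand_in())"
```

```text
11.025
the job is handed in; nothing more can be done
None
```

I brought the carriage to the pin and handed the job in after about 11 s of robot time. The release bar is down in the notch nearest the pin. I gripped the cross bar by its ends, lifted it clear, slid the carriage about 77 mm and let go.

**Last checks** (rail frame, wrist camera):
- **Position:** the carriage middle is at y ≈ 35.7 mm, in the notch centred at 36.2 mm. The pin is at about 41.5 mm, so the next notch, at 56.2 mm, is much farther away.
- **Bar fully down:** two-view triangulation put the bar at about 77 mm, against 84 mm before, when it rested on a land. Nominal is 80 and 87.5 mm, so both read about 3 mm low, but the drop of about 7 mm agrees.
- **Surroundings:** the last scene picture shows the scale bar, sherd, vial and tweezers where they were. The gripper is open, well above the rail and touching nothing.

**Disagreements:** my first lift ran the bar into its upper stop at about 29 N, because the bar had started on a land. I eased off before sliding. The rail length also measured 336 mm instead of 340, from roughly picked corners, but the notch spacing came out at 20 mm as it should.

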